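Pop out the tea tin and trap its tray

ROBOT

A 6-joint arm with a two-finger parallel gripper is mounted at the origin on the work surface. World frame = base frame: x ahead of the robot, y to its left, z up, the work surface at z = 0. Lengths are in mm, angles in rad, forces in N, time in s.
With the tool pointing down it reaches from about 275 to 750 mm from the base axis. Payload 10.2 kg.
Tool frame: the origin (TCP) lies at the very end of the fingers, on their centre line; the grasp point (between the pads) lies 19 mm behind it; z points along the fingers, y is the line along which they close (so a half turn about z gives the same grasp; the last joint's range is limited). The gripper opens to 85 mm and grips with 20 to 120 N. Pads are 22 mm wide; open, the fingers measure 114 mm over their backs; the gripper's body (76 mm by 85 mm) begins 54 mm behind the grasp point. The pads swing forward as they close: fully open they stand 13 mm farther back than shut.
Start: joints at [-1.391, 0.313, 1.498, -0, 1.331, -0.223], TCP at [205.786, -482.994, 231.294] pointing down, gripper open.
Joint ranges: [-2.94, 2.94], [-0.97, 2.17], [0.19, 2.56], [-1.23, 4.37], [0.02, 3.11], [-2.88, 2.88]. Speed limits (rad/s): [2.39, 2.39, 3.01, 3.14, 3.14, 3.14].

INTERFACE

Orientations are given as a unit quaternion [w, x, y, z].
In Python, from rig import ctrl gives the robot as it stands.
- The arm moves only by the tool step_arm, never from a script. Its argument "increments" is a list of rows, each a list of 3 entries, a list of its own where there are three numbers: the shift along the tool's x, y, z in cm, then the turn, a rotation vector about the tool's x, y, z in degrees, then the opening in per cent of the stroke, from 0 (shut) to 100 (fully open). A call has 1 to 8 rows; each row is the pose to reach, as a shift and turn from the pose commanded when the call began, along the tool's axes at that moment; what a row does not reach only later rows make up. A row lasts 1/8 s, in which the tool goes at most 62.5 mm and 10.7 degrees, less where a joint would pass 70% of its speed; a pose out of reach is approached as far as the arm can. A call with a gripper value outside its range is refused whole. The fingers move at their own pace and stop on an object; "squeeze" is the grip in N (left out, the last holds). Time passes only in rows, so rows that repeat a pose let the fingers close. It gives the time, the measured TCP pose, the force, the opening and the grip force at its end, in the units of the state.
- ctrl.sense(): the state, without advancing time (a new reading comes with each control period).
- ctrl.capture(name): name is "side" or "top"; returns a dict with "img" (480x640x3 uint8, red, green, blue), "fx", "fy", "cx", "cy" (pixels), "extrinsics" (4x4, takes a point from camera to world coordinates). Camera axes: x right, y down, z forward; pixel columns grow to the right and rows downward; lengths in mm; the calibration is good to about 2 mm. A picture is of the moment at which its call begins. There is no depth.
- ctrl.finish_job(): hands the job in; it is judged then, once.
The state is a dict: "time_s": time; "joints": joint angles; "dq": joint speeds; "tau": joint torques, N m; "eef_pos": TCP position; "ee_rot": TCP orientation; "force": force on the tool from outside, world axes, zero at the start; "wrist_torque": the same for the moment, N m; "grip_width": opening from 0.0 (shut) to 1.0 (fully open); "grip_force": force on a finger pad.
Only numpy, scipy, OpenCV 4.12 (cv2) and the standard library are available. Lean on these libraries where they do the work, as an engineer would, in place of code of your own. Each camera call takes 0.05 s, during which the arm holds its last target. There are 200 camera calls.

TASK

Of the two spring feeders on the counter, use the one that carries the square tea tin: press its eject key with one fingertip and keep it down, and with the other finger stop the tray that pops out, beside the key, before it runs away to the far end of its track. Finish while still holding: the key down under one finger, the tray at rest against the other, and the tin standing in its tray for the barista to take. Only press and block: pinch or lift nothing, and leave the other feeder and everything else on the counter alone.

Things in the scene. Friction and masses are not known exactly. Their poses are not given: they have to be found in the camera images.
- feeder_sq: fixed feeder with the square tin (the two are alike but for the tin): aluminium track, deck 22 mm high, rails 30 mm high, end stop 44 mm, grey spring housing behind the tray 80 mm. Frame: x = the way the tray runs out, y left of it; origin on the table under the home tray's front face. Track x -115 to 150, y -43 to 43 mm; key block 66 by 44, 40 mm high, centred at x 45, y 70 mm
- tray_sq (a joint): tray of the square tin's feeder; value in m: 0 = home (latched), grows as it runs out along the feeder's x, 0.130 = at the end stop. When the key lets it go a spring drives it out at 0.1 to 0.2 m/s, all the way if nothing stops it; held in mid-track it pushes with 2.5 to 4.5 N
- tray_sq_front (a point): middle of the top edge of the square tin's tray front, on its outer face (facing along the feeder's x). The upright panel is 70 mm wide and spans 24 to 65 mm above the table, so a finger with its tip at the height of the pressed key overlaps it by 20 mm. Open white steel tray, 74 mm long, floor 28 mm above the table; moves with the tray
- key_sq (a joint): eject key of the square tin's feeder; value in m: 0 = up, grows as the key goes down, 0.010 = bottomed. A spring pushes it up (2.5 N at the top, 5 N at the bottom); it springs up when let go. The tray is let go about 5 mm down
- key_sq_top (a point): middle of the top face of the square tin's eject key, a black pad 44 mm (feeder's x) by 30 mm (y), 55 mm above the table when up, 45 mm when pressed; it lies 45 mm ahead of the home tray's front and 70 mm to the left of the track's middle; moves with the key
- tin_sq_mid (a point): centre (half-way up) of the square tea tin, black with a paper label, 58 by 58 mm, 58 mm tall, about 100 g, standing loose in its tray with its middle 38 mm behind the front panel's outer face; top 86 mm above the table
- feeder_rd: fixed feeder with the round tin (the two are alike but for the tin): aluminium track, deck 22 mm high, rails 30 mm high, end stop 44 mm, grey spring housing behind the tray 80 mm. Frame: x = the way the tray runs out, y left of it; origin on the table under the home tray's front face. Track x -115 to 150, y -43 to 43 mm; key block 66 by 44, 40 mm high, centred at x 45, y 70 mm
- tray_rd (a joint): tray of the round tin's feeder; value in m: 0 = home (latched), grows as it runs out along the feeder's x, 0.130 = at the end stop. When the key lets it go a spring drives it out at 0.1 to 0.2 m/s, all the way if nothing stops it; held in mid-track it pushes with 2.5 to 4.5 N
- key_rd (a joint): eject key of the round tin's feeder; like the other
- key_rd_top (a point): middle of the top face of the round tin's eject key, a black pad 44 mm (feeder's x) by 30 mm (y), 55 mm above the table when up, 45 mm when pressed; it lies 45 mm ahead of the home tray's front and 70 mm to the left of the track's middle; moves with the key
- tray_rd_front (a point): middle of the top edge of the round tin's tray front, on its outer face (facing along the feeder's x). The upright panel is 70 mm wide and spans 24 to 65 mm above the table, so a finger with its tip at the height of the pressed key overlaps it by 20 mm. Open white steel tray, 74 mm long, floor 28 mm above the table; moves with the tray
- tin_rd_mid (a point): centre (half-way up) of the round tea tin, black with a paper label, 58 mm across, 58 mm tall, about 100 g, standing loose in its tray with its middle 38 mm behind the front panel's outer face; top 86 mm above the table
- tumbler_a: thick glass tumbler upside down, 72 mm wide, 85 mm tall, beyond the end stop of the square tin's feeder; origin under its middle
- tumbler_b: thick glass tumbler upside down, 72 mm wide, 85 mm tall, beyond the end stop of the round tin's feeder; origin under its middle
- tamper: steel coffee tamper standing on its foot, 58 mm wide, 83 mm tall, beside the square tin's feeder on the side away from the key; origin under its middle
- espresso_cup: small white cup with a handle, 62 mm wide, 55 mm tall, beside the round tin's feeder on the side away from the key; origin under its middle
- milk_jug: steel milk jug with a handle, 84 mm wide, 100 mm tall; origin under its middle
- sugar_jar: glass jar with a steel lid, 70 mm wide, 110 mm tall; origin under its middle
- spoon: steel spoon lying flat, 160 mm long; origin near its middle
- paper_cup: paper cup, 80 mm wide, 95 mm tall; origin under its middle
Not all that is in view belongs to the job. Leave any purple look-alike of the part that bears tin_sq_mid alone.

How it is judged (in metres and radians):
On the way, in this order (a step that is already met when the one before it is completed fails the run):
1. the key is pressed and lets the tray of the square tin go (value of joint each of key_sq, tray_sq above 0.004 m).
2. a finger stops the tray in mid-track while the key is kept down (value of joint key_sq above 0.005 m and value of joint tray_sq between 0.008 and 0.09 m and contact force between the fingers and tray_sq above 0.5 N and contact force between the fingers and key_sq above 0.5 N and velocity of joint tray_sq between -0.01 and 0.01 m/s), for 0.2 s.
At the end, for the whole second after the job is handed in: The square tin's eject key is held at least 5 mm down by the fingers; its tray is at rest, pushed out 8 to 90 mm (of 130) and resting against the fingers (contact over 0.5 N on key and tray); the square tin stands upright (within 0.15 rad) on the floor of its tray; the round tin's tray is home (all of step 2 and angle between tin_sq_mid's own z axis and vertical below 0.15 rad and horizontal distance between tin_sq_mid and tray_sq_front below 0.05 m and height (world z) of tin_sq_mid below 0.067 m and value of joint tray_rd below 0.004 m); the arm keeps its last pose, push and grip.
It fails at once if the square tin's tray runs away towards the far end (more than 100 mm out) (value of joint tray_sq above 0.1 m).
It fails at once if a tin is lifted or tipped (height (world z) of any of tin_sq_mid, tin_rd_mid above 0.072 m or angle between any of tin_sq_mid, tin_rd_mid's own z axis and vertical above 0.35 rad).
It fails at once if the round tin's feeder is set off (value of joint tray_rd above 0.006 m or value of joint key_rd above 0.004 m).
It fails at once if something else on the counter is moved by more than 30 mm or lifted (distance of any of tumbler_a, tumbler_b, tamper, espresso_cup, milk_jug, sugar_jar, spoon, paper_cup from where it was at the start of the episode above 0.03 m).
It also fails if it takes over 32 s, if anything falls off the work surface, if the arm or the gripper's body presses on something with over 40 N, if the wrist force passes 120 N, or if a joint passes its speed limit or range.

## Working session

There is one attempt and no reset: what is moved stays moved. The work goes in short steps, Python scripts to look and compute and a tool call to move; the robot and the scene stay as the last step left them, time stands still between calls to the robot, and variables do not carry over. Pictures are saved under pics/ and viewed, at most 10 in all, crops included, and the job is handed in when it is done.

Besides the shell and the picture viewer there is one more tool, called by a JSON object that holds its "name" and its "arguments", one argument or row to a line. step_arm: Moves the arm, as the interface text tells. Its arguments: {"type":"object","properties":{"increments":{"type":"array"},"squeeze":{"type":"number"}},"required":["increments"]}

```bash
mkdir -p pics; python3 - <<'E'
from rig import ctrl
import cv2,numpy as np,pickle
d={}
for n in("top","side"):
    c=ctrl.capture(n);d[n]=c;cv2.imwrite(f"pics/{n}0.png",c["img"][:,:,::-1])
    print(n,c["fx"],c["fy"],c["cx"],c["cy"],np.round(c["extrinsics"],3).tolist())
pickle.dump(d,open("d0.pkl","wb"))
s=ctrl.sense();print(s["time_s"],s["eef_pos"],s["ee_rot"],s["force"],s["grip_width"])
E
```

```text
top 581.7152703817201 581.7152703817201 315.9644159191945 242.02307560976283 [[-0.008, -0.978, 0.21, 204.893], [-1.0, 0.007, -0.003, -19.177], [0.002, -0.21, -0.978, 1772.408], [0.0, 0.0, 0.0, 1.0]]
side 573.3277650368917 573.3277650368917 308.72217992821726 239.88947076778283 [[0.96, -0.185, 0.208, 242.152], [-0.278, -0.684, 0.675, -1062.129], [0.017, -0.706, -0.708, 1130.795], [0.0, 0.0, 0.0, 1.0]]
0.1 [ 205.76707046 -482.7562435   230.79948959] [-5.56719188e-04  9.79787458e-01  2.00040563e-01  1.91894277e-05] [-0.13286057 -0.122248    0.12720275] 0.9981256854753426
```

View pics/top0.png

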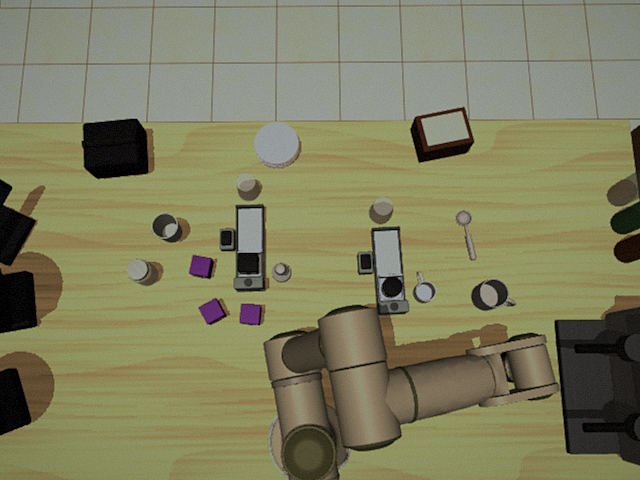

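View pics/side0.png

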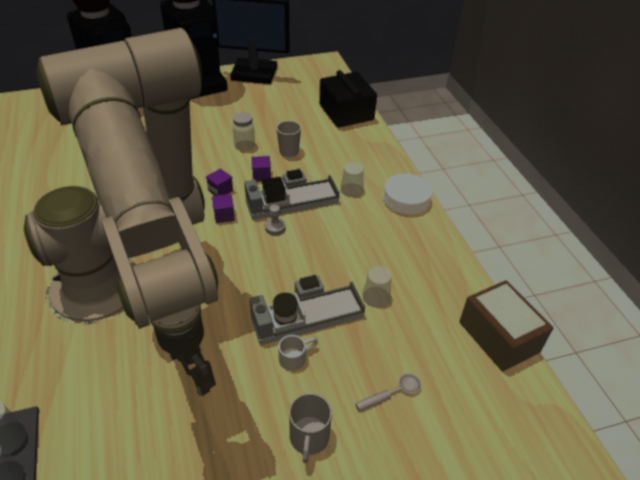

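The square tin's feeder is the left one in the top view (track cols 235–265, rows 205–290, key at about (227,239), tin at (247,263)). In the side view it is the upper one, with its key near (294,177).

```bash
cat > h.py <<'E'
import numpy as np,cv2
def ray(c,u,v,z):
    T=np.array(c["extrinsics"]);d=T[:3,:3]@np.array([(u-c["cx"])/c["fx"],(v-c["cy"])/c["fy"],1]);o=T[:3,3]
    return o+d*(z-o[2])/d[2]
def proj(c,p):
    q=np.linalg.inv(np.array(c["extrinsics"]))@np.append(p,1);return np.array([c["fx"]*q[0]/q[2]+c["cx"],c["fy"]*q[1]/q[2]+c["cy"]])
E
python3 - <<'E'
import pickle,cv2,numpy as np
d=pickle.load(open("d0.pkl","rb"))
a=cv2.resize(d["top"]["img"][195:300,200:300],None,fx=4,fy=4,interpolation=cv2.INTER_CUBIC)
b=cv2.resize(d["side"]["img"][160:225,240:345],None,fx=3.8,fy=3.8,interpolation=cv2.INTER_CUBIC)
o=np.zeros((420,800,3),np.uint8);o[:,:400]=a;o[:b.shape[0],400:400+b.shape[1]]=b[:,:400]
o=np.clip(o.astype(int)*1.4,0,255).astype(np.uint8)
cv2.imwrite("pics/crop0.png",o[:,:,::-1])
E
```

```text
(no output)
```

View pics/crop0.png

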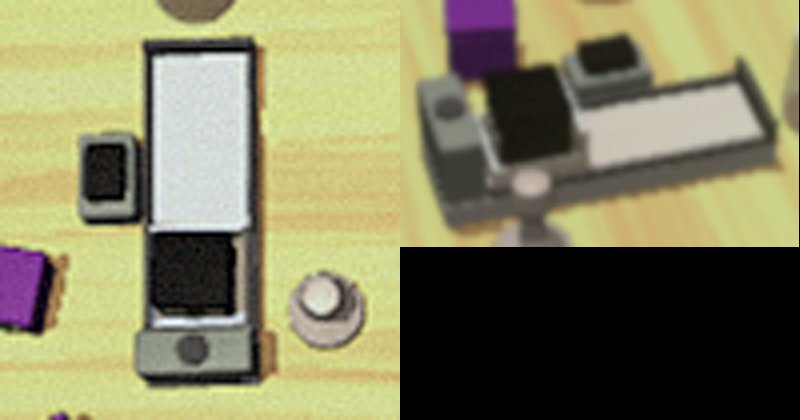

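The crop shows the key pad centred near (105,172), the white deck spanning (152–248, 53–229), and the tin at (192,272). The feeder's x runs almost along world +x. I'll measure these next.

```bash
python3 - <<'E'
import pickle,cv2,numpy as np
from h import *
d=pickle.load(open("d0.pkl","rb"));t,s=d["top"],d["side"]
def blob(c,x0,y0,x1,y1,f):
    im=cv2.resize(c["img"][y0:y1,x0:x1],None,fx=4,fy=4,interpolation=cv2.INTER_CUBIC)
    m=f(cv2.cvtColor(im,cv2.COLOR_RGB2GRAY).astype(int)).astype(np.uint8)
    k=max(cv2.findContours(m,0,1)[0],key=cv2.contourArea)
    (cx,cy),wh,a=cv2.minAreaRect(k);o=np.array([x0-.375,y0-.375])
    return o+np.array([cx,cy])/4, o+cv2.boxPoints(cv2.minAreaRect(k))/4
c,b=blob(t,219,228,235,250,lambda g:g<30)
print("key px",c,"->",ray(t,*c,55).round(1),"box",[ray(t,*p,55)[:2].round(0).tolist() for p in b])
c2,b2=blob(s,284,168,305,184,lambda g:g<32)
print("key side",c2,ray(s,*c2,55).round(1), [ray(s,*p,55)[:2].round(0).tolist() for p in b2])
c3,b3=blob(t,235,200,268,256,lambda g:g>115)
D=np.array([ray(t,*p,22)[:2] for p in b3]);print("deck",c3,ray(t,*c3,22).round(1),D.round(1).tolist())
e=[D[i]-D[(i+1)%4] for i in range(4)];l=max(e,key=np.linalg.norm);l=l*np.sign(l[0])
print("yaw",np.degrees(np.arctan2(l[1],l[0])),[round(float(np.linalg.norm(x)),1) for x in e])
c4,b4=blob(t,235,250,264,277,lambda g:g<30)
print("tin",ray(t,*c4,86).round(1),[ray(t,*p,86)[:2].round(0).tolist() for p in b4])
# predicted
psi=np.arctan2(l[1],l[0]);R=np.array([[np.cos(psi),-np.sin(psi)],[np.sin(psi),np.cos(psi)]])
K=ray(t,*c,55)[:2]
print("origin from key",K-R@[45,70],"tin pred",K-R@[83,70],"deck axis dist:",R.T@(ray(t,*c3,22)[:2]-K))
E
```

```text
key px [226.    237.625] -> [589.8 246.7  55. ] box [[612.0, 262.0], [611.0, 233.0], [568.0, 232.0], [568.0, 261.0]]
key side [294.15896416 174.43113232] [592.4 239.5  55. ] [[574.0, 256.0], [616.0, 257.0], [610.0, 223.0], [570.0, 222.0]]
deck [249.375 230.125] [620.4 180.2  22. ] [[691.1, 219.5], [690.5, 143.2], [550.8, 141.6], [551.3, 216.6]]
yaw 1.1769680628528356 [76.3, 139.8, 75.1, 139.8]
tin [505.5 176.1  86. ] [[536.0, 208.0], [536.0, 145.0], [475.0, 144.0], [475.0, 207.0]]
origin from key [546.20691449 175.83735543] tin pred [508.21493169 175.05681554] deck axis dist: [ 29.23218134 -67.14554527]
```

{"name": "step_arm", "arguments": {
  "increments": [
    [[4.4,-3.5,0],[0,0,2.75],90],
    [[8.8,-7,0],[0,0,5.5],80],
    [[13.2,-10.4,0],[0,0,8.25],80],
    [[17.6,-13.8,0],[0,0,11],80],
    [[22,-17.3,0],[0,0,13.75],80],
    [[26.4,-20.8,0],[0,0,16.5],80],
    [[30.8,-24.3,0],[0,0,19.25],80],
    [[35.2,-27.8,0],[0,0,22],80]
  ]
}}

```text
time_s: 1.1
eef_pos: [421.1, -87.5, 231.2]
ee_rot: [0.0, 1.0, 0.009, -0.0]
force: [0.4, -0.2, 0.1]
grip_width: 0.805
grip_force: 0.0
```

{"name": "step_arm", "arguments": {
  "increments": [
    [[2.8,-4.9,0],[0,0,0],80],
    [[5.7,-9.8,0],[0,0,0],80],
    [[8.5,-14.7,0],[0,0,0],80],
    [[11.4,-19.6,0],[0,0,0],80],
    [[14.2,-24.5,2],[0,0,0],80],
    [[17.1,-29.4,5],[0,0,0],80],
    [[17.1,-29.4,9],[0,0,0],80],
    [[17.1,-29.4,12],[0,0,0],80]
  ]
}}

```text
time_s: 2.1
eef_pos: [585.3, 208.5, 108.7]
ee_rot: [0.0, 1.0, 0.01, -0.001]
force: [0.0, 0.3, 0.4]
grip_width: 0.801
grip_force: 0.0
```

```bash
python3 - <<'E'
import cv2,numpy as np,pickle
from rig import ctrl
from h import *
s=ctrl.sense();print(s["time_s"],s["eef_pos"],s["ee_rot"],s["joints"])
t=ctrl.capture("top");c=ctrl.capture("side");pickle.dump((t,c),open("d1.pkl","wb"))
a=cv2.resize(t["img"][195:300,190:300],None,fx=3.6,fy=3.6,interpolation=cv2.INTER_CUBIC)[:, :400]
b=cv2.resize(c["img"][110:215,240:345],None,fx=3.8,fy=3.8,interpolation=cv2.INTER_CUBIC)[:,:400]
o=np.zeros((400,800,3),np.uint8);o[:a.shape[0],:a.shape[1]]=a;o[:b.shape[0],400:400+b.shape[1]]=b
cv2.imwrite("pics/crop1.png",np.clip(o.astype(int)*1.5,0,255).astype(np.uint8)[:,:,::-1])
E
```

```text
2.1 [585.32142038 208.511308   108.68663889] [ 2.04404280e-04  9.99949221e-01  9.98215821e-03 -1.36744024e-03] [ 1.53939639e-01  6.34530059e-01  1.33645846e+00 -1.32662249e-05
  1.17336938e+00  1.70477645e+00]
```

View pics/crop1.png

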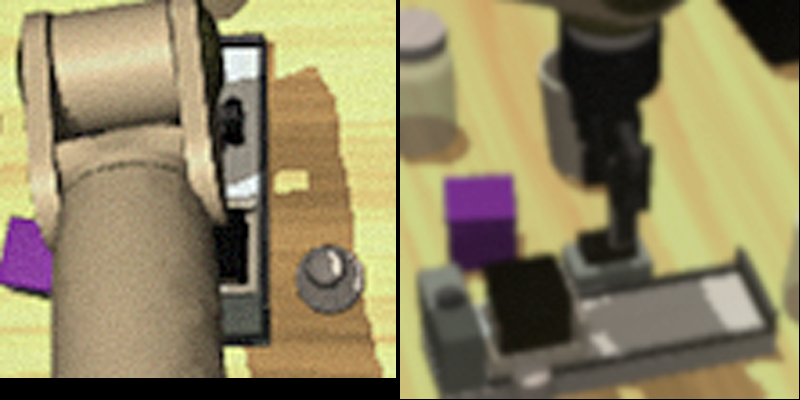

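{"name": "step_arm", "arguments": {
  "increments": [
    [[0,0,2],[0,0,0],80],
    [[0,0,4],[0,0,0],80],
    [[0,0,4.6],[0,0,0],80],
    [[0,0,4.6],[0,0,0],80]
  ]
}}

```text
time_s: 2.7
eef_pos: [586.5, 207.9, 66.2]
ee_rot: [-0.0, 1.0, 0.009, 0.0]
force: [1.0, -0.1, -0.4]
grip_width: 0.801
grip_force: 0.0
```

```bash
python3 - <<'E'
import cv2,numpy as np,pickle
from rig import ctrl
from h import *
t,c=pickle.load(open("d1.pkl","rb"))
for p in([585,168,115],[585,168,160]):print(proj(t,p),proj(c,p))
s=ctrl.sense();print(s["time_s"],s["eef_pos"],s["force"])
t=ctrl.capture("top");c=ctrl.capture("side")
for p in([585,168,67],[585,168,120],[590,246,55]):q=proj(c,p);print((q-[250,120])*[8,8],proj(t,p))
b=cv2.resize(c["img"][120:195,250:350],None,fx=8,fy=8,interpolation=cv2.INTER_CUBIC)
cv2.imwrite("pics/crop2.png",np.clip(b.astype(int)*1.8,0,255).astype(np.uint8)[:,:,::-1])
E
```

```text
[249.85702269 234.54847097] [298.19338885 173.50043876]
[248.128644   231.02640831] [298.25915685 160.70736224]
2.7 [586.46517431 207.90170144  66.20897399] [ 0.97669175 -0.09003009 -0.36654026]
[385.00822979 532.82570746] [251.60465238 238.10976301]
[385.60454718 416.83109123] [249.669412   234.16616089]
[342.47071782 425.93067928] [226.24907506 237.54558437]
```

View pics/crop2.png

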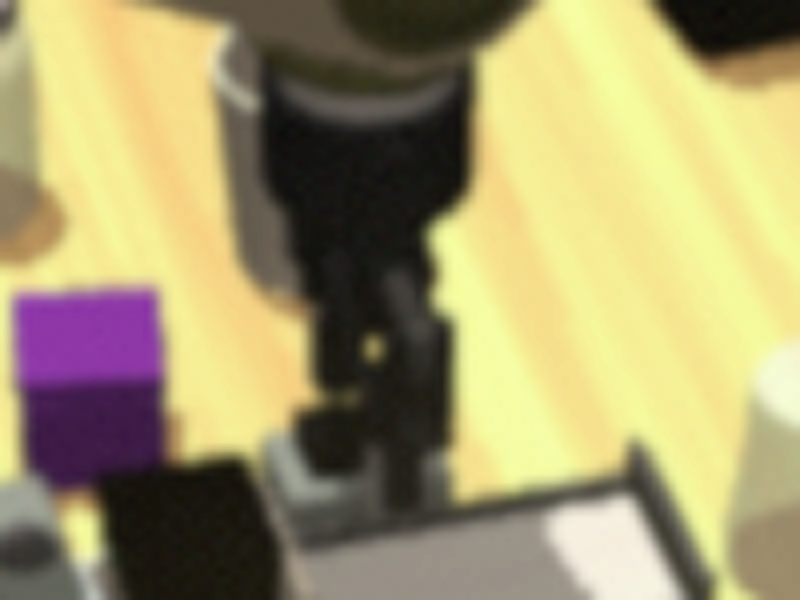

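The far finger stands over the key pad (pad at 342,430, finger at 345,390). The near finger (402,510) is over the empty deck ahead of the home tray, and the tips are about 7 mm above the TCP. I'll go down gently from here.

{"name": "step_arm", "arguments": {
  "increments": [
    [[0,0,0.7],[0,0,0],80],
    [[0,0,1.4],[0,0,0],80],
    [[0,0,1.4],[0,0,0],80]
  ]
}}

```text
time_s: 3.18
eef_pos: [585.7, 207.9, 50.5]
ee_rot: [0.0, 1.0, 0.009, -0.001]
force: [-0.5, 0.9, 0.0]
grip_width: 0.802
grip_force: 0.0
```

{"name": "step_arm", "arguments": {
  "increments": [
    [[0,0,0.3],[0,0,0],80],
    [[0,0,0.3],[0,0,0],80],
    [[0,0,0.3],[0,0,0],80]
  ]
}}

```text
time_s: 3.55
eef_pos: [586.1, 207.9, 48.4]
ee_rot: [-0.0, 1.0, 0.009, 0.0]
force: [0.0, 0.3, 0.1]
grip_width: 0.798
grip_force: 0.0
```

{"name": "step_arm", "arguments": {
  "increments": [
    [[0,0,0.2],[0,0,0],80],
    [[0,0,0.3],[0,0,0],80],
    [[0,0,0.3],[0,0,0],80]
  ]
}}

```text
time_s: 3.92
eef_pos: [586.4, 208.0, 45.8]
ee_rot: [-0.0, 1.0, 0.009, 0.0]
force: [0.3, -0.4, 4.5]
grip_width: 0.801
grip_force: 2.3
```

{"name": "step_arm", "arguments": {
  "increments": [
    [[0,0,0.2],[0,0,0],80],
    [[0,0,0.3],[0,0,0],80],
    [[0,0,0.3],[0,0,0],80]
  ]
}}

```text
time_s: 4.3
eef_pos: [586.3, 208.0, 42.5]
ee_rot: [-0.0, 1.0, 0.009, 0.0]
force: [0.9, 0.8, 4.3]
grip_width: 0.801
grip_force: 1.7
```

{"name": "step_arm", "arguments": {
  "increments": [
    [[0,0,0.2],[0,0,0],80],
    [[0,0,0.3],[0,0,0],80],
    [[0,0,0.3],[0,0,0],80],
    [[0,0,0.3],[0,0,0],80]
  ]
}}

```text
time_s: 4.8
eef_pos: [586.7, 207.9, 39.9]
ee_rot: [0.0, 1.0, 0.01, 0.001]
force: [1.2, 0.1, 6.1]
grip_width: 0.802
grip_force: 4.1
```

{"name": "step_arm", "arguments": {
  "increments": [
    [[0,0,0.1],[0,0,0],80],
    [[0,0,0.1],[0,0,0],80],
    [[0,0,0.1],[0,0,0],80]
  ]
}}

```text
time_s: 5.18
eef_pos: [586.8, 207.9, 39.0]
ee_rot: [0.0, 1.0, 0.01, 0.001]
force: [0.3, -0.3, 6.9]
grip_width: 0.802
grip_force: 4.2
```

```bash
python3 - <<'E'
import cv2,numpy as np
from rig import ctrl
t=ctrl.capture("top");c=ctrl.capture("side");s=ctrl.sense();print(s["time_s"],s["eef_pos"],s["force"])
a=cv2.resize(t["img"][195:300,230:290],None,fx=5,fy=5,interpolation=cv2.INTER_CUBIC)
b=cv2.resize(c["img"][125:215,250:350],None,fx=5,fy=5,interpolation=cv2.INTER_CUBIC)
o=np.zeros((525,800,3),np.uint8);o[:,:300]=a;o[:450,300:]=b
cv2.imwrite("pics/crop3.png",np.clip(o.astype(int)*1.8,0,255).astype(np.uint8)[:,:,::-1])
E
```

```text
5.275 [586.74197494 207.92194866  38.96583373] [ 0.59738071 -0.21266969  6.69351595]
```

View pics/crop3.png

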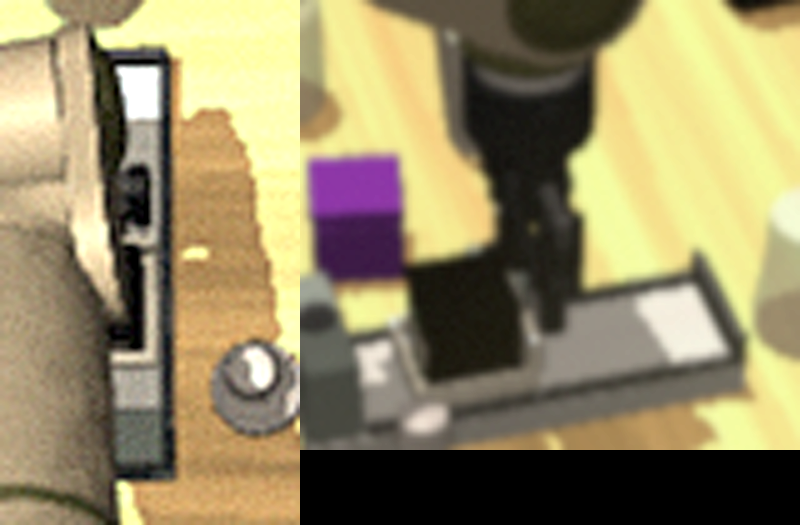

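The tray has popped out about 29 mm and its front sits against the near finger at (540,310) in the crop, with the tin upright at (465,310). The x force reads low, so I'll nudge 2 mm against the tray to confirm contact.

{"name": "step_arm", "arguments": {
  "increments": [
    [[-0.1,0,0],[0,0,0],80],
    [[-0.2,0,0],[0,0,0],80],
    [[-0.2,0,0],[0,0,0],80],
    [[-0.2,0,0],[0,0,0],80],
    [[-0.2,0,0],[0,0,0],80]
  ]
}}

```text
time_s: 5.9
eef_pos: [585.9, 207.9, 39.1]
ee_rot: [-0.0, 1.0, 0.009, 0.003]
force: [7.4, 0.6, 2.8]
grip_width: 0.8
grip_force: 4.2
```

{"name": "step_arm", "arguments": {
  "increments": [
    [[0,0,0.05],[0,0,0],80],
    [[0,0,0.1],[0,0,0],80],
    [[0,0,0.1],[0,0,0],80],
    [[0,0,0.1],[0,0,0],80]
  ]
}}

```text
time_s: 6.4
eef_pos: [586.0, 207.9, 38.6]
ee_rot: [-0.0, 1.0, 0.009, 0.003]
force: [5.6, 0.9, 7.4]
grip_width: 0.799
grip_force: 4.2
```

```bash
python3 - <<'E'
import cv2,numpy as np
from rig import ctrl
P=[]
for i in range(8):
    c=ctrl.capture("side");s=ctrl.sense();print(s["time_s"],s["eef_pos"].round(1),s["force"].round(1),np.round(s["wrist_torque"],2),round(float(s["grip_force"]),1))
b=cv2.resize(c["img"][125:215,250:350],None,fx=6,fy=6,interpolation=cv2.INTER_CUBIC)
cv2.imwrite("pics/crop4.png",np.clip(b.astype(int)*1.8,0,255).astype(np.uint8)[:,:,::-1])
E
```

```text
6.45 [586.  207.9  38.6] [5.5 0.6 7.4] [ 0.1  -0.87  0.08] 4.2
6.5 [586.  207.9  38.6] [ 4.7 -0.3  8.3] [ 0.11 -0.83  0.11] 4.2
6.55 [586.  207.9  38.6] [ 5.7 -0.4  7.1] [ 0.1  -0.82  0.08] 4.2
6.6 [586.  207.9  38.6] [4.9 0.1 7.1] [ 0.08 -0.83  0.1 ] 4.2
6.65 [586.  207.9  38.6] [4.9 0.5 7.6] [ 0.08 -0.82  0.13] 4.2
6.7 [586.  207.9  38.6] [6.1 0.4 6.9] [ 0.14 -0.8   0.1 ] 4.2
6.75 [586.  207.9  38.6] [4.9 0.2 6.9] [ 0.1  -0.8   0.12] 4.2
6.8 [586.  207.9  38.6] [5.4 0.6 7.6] [ 0.08 -0.79  0.05] 4.2
```

View pics/crop4.png

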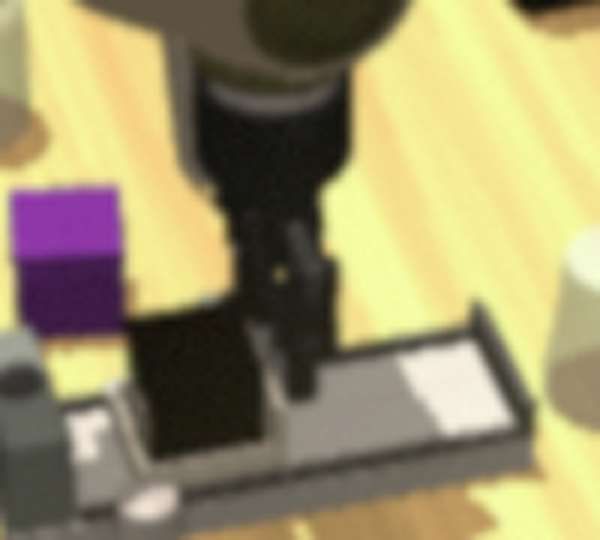

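The picture shows the tray front held against the finger (about 290,390) with the tin upright in it. The forces are steady, about 5 N along x and 7 N upward, so I'm handing in.

```bash
python3 -c "
from rig import ctrl
print(ctrl.finish_job())"
```

```text
the job is handed in; nothing more can be done
None
```

I handed the job in with the square tin's eject key held down about 8 mm under one finger, its tray stopped about 29 mm out against the other finger, and the tin upright in its tray. The hand-in returned no verdict.

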